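Put the parts carrier under the cooling fan

ROBOT

A 7-joint arm with a two-finger parallel gripper is mounted at the origin on the work surface. World frame = base frame: x ahead of the robot, y to its left, z up, the work surface at z = 0. Lengths are in mm, angles in rad, forces in N, time in s.
With the tool pointing down it reaches from about 400 to 850 mm from the base axis. Payload 4.4 kg.
Tool frame: the origin (TCP) lies midway between the tips of the shut fingers; the grasp point (between the pads) lies 19 mm behind it; z points along the fingers, y is the line along which they close (so a half turn about z gives the same grasp; the last joint's range is limited). The gripper opens to 94 mm and grips with 3 to 60 N. Pads are 16 mm wide; open, the fingers measure 119 mm over their backs; the gripper's body (75 mm by 177 mm) begins 78 mm behind the grasp point.
Start: joints at [1.139, 0.628, 0.038, 1.517, -0.027, 0.996, -0.02], TCP at [232.532, -606.998, 205.478] pointing down, gripper open.
Joint ranges: [-3.06, 3.06], [-0.37, 2.12], [-1.25, 1.32], [0.18, 2.47], [-1.1, 4.24], [0.23, 1.98], [-2.94, 2.94]. Speed limits (rad/s): [2.57, 2.57, 3.14, 3.14, 3.14, 3.14, 3.14].

INTERFACE

Orientations are given as a unit quaternion [x, y, z, w].
In Python, from rig import manip gives the robot as it stands.
- The arm moves only by the tool carry_out, never from a script. Its argument "series" is one flat list of numbers, 5 for each row, row after row: the shift along the tool's x, y, z each as a share of 0.1 m, from -1 to 1, then the turn about the tool's z as a share of 120 degrees, from -1 to 1, then the opening, from 0 (shut) to 1 (fully open). In form: [x, y, z, turn, gripper, x, y, z, turn, gripper, ...]. A call has 1 to 8 rows; each row shifts and turns the commanded pose from where the row before left it, along the tool's axes as they then stand; what a row does not reach is not made up. A row lasts 1/12 s, in which the tool goes at most 41.7 mm and 7.16 degrees, less where a joint would pass 70% of its speed; a pose out of reach is approached as far as the arm can. A call with a number of a shift or a turn outside -1 to 1 is refused whole. A call with a gripper value outside its range is refused whole. The fingers move at their own pace and stop on an object; "squeeze" is the grip in N (left out, the last holds). Time passes only in rows, so rows that do not move let the fingers close. It gives the time, the measured TCP pose, the force, the opening and the grip force at its end, in the units of the state.
- manip.get_obs(): the state, without advancing time (a new reading comes with each control period).
- manip.read_camera(name): name is "scene" or "top" or "wrist"; returns a dict with "image" (384x512x3 uint8, red, green, blue), "range_z" (384x512 float32, mm along the optical axis (not along the pixel's ray), 0 where there is no reading), "mtx" (3x3 intrinsics, pixels), "extrinsics" (4x4, takes a point from camera to world coordinates). Camera axes: x right, y down, z forward; pixel columns grow to the right and rows downward; lengths in mm; the calibration is good to about 2 mm. A picture is of the moment at which its call begins.
- manip.hand_in(): hands the job in; it is judged then, once.
The state is a dict: "time": time; "joints": joint angles; "joint_velocities": joint speeds; "tau": joint torques, N m; "position": TCP position; "tool_rot": TCP orientation; "ft_force": force on the tool from outside, world axes, zero at the start; "wrist_torque": the same for the moment, N m; "opening": opening from 0.0 (shut) to 1.0 (fully open); "finger_force": force on a finger pad.
Only numpy, scipy, OpenCV 4.12 (cv2) and the standard library are available. Lean on these libraries where they do the work, as an engineer would, in place of code of your own. Each camera call takes 0.05 s, during which the arm holds its last target. There are 200 camera calls.

TASK

Pull the drawer of the grey drawer unit out to its stop and take the parts carrier from it, keeping the carrier level. Set it down between the guide rails of the cooling station, in front of the low fan bridge, nose first, and slide it along under the bridge until its nose rests against the end stop. Leave it there, leave the drawer open, and do not disturb the other things on the bench.

Things in the scene. Friction and masses are not known exactly. Their poses are not given: they have to be found in the camera images.
- cabinet_drawer0_handle (a point): Middle of the steel bar handle on the only drawer of a fixed grey drawer unit (235 long x 210 wide x 112 mm high). Bar 11 mm thick, 105 mm long along this point's y, 74 mm above the bench, 38 mm below the unit's top, 35 mm in front of the drawer front. The point's -x points out of the unit, the way the drawer opens; it moves with the drawer.
- cabinet_drawer0 (a joint): Travel of the drawer in m: 0 shut, 0.162 fully out at its stop. Inside, the drawer is 190 mm long x 168 mm wide, its floor 25 mm above the bench, its side walls reach 90 mm and its front panel 100 mm above the bench. Open, all of the carrier clears the unit's top plate.
- station_stop (a point): Middle of the end stop of the fixed cooling station, on the upper side of its base plate, 6 mm above the bench. The point's -x points back along the guide, towards the robot. The stop is the face of a grey power box (45 mm long, 66 mm high). The carrier's nose ends here, under the bridge; its fin stays in front of the bridge.
- station_gap (a point): Middle of the near mouth of the gap under the station's low bridge, on the base plate, 75 mm in front of the stop, axes as the stop's. Gap 90 mm wide, 36 mm high; the black fan lying on the bridge reaches 71 mm above the bench. In front of the bridge the plate (130 mm wide) runs on for 180 mm, open above, between two guide rails 14 mm high, 90 mm apart inside, flaring at the near end.
- carrier: Parts carrier: a shallow aluminium tray 130 (x) x 80 (y) x 24 mm high with two rows of small contacts, 0.25 kg, lying in the drawer. Origin at the centre of its underside; +x points to its nose (the end away from the fin, 65 mm ahead of the origin), z up. Upright grip fin on its midline, 40 mm long, 12 mm thick (y), its middle 40 mm behind the origin, top 64 mm above the underside.
- carrier_fin (a point): Grip point in the carrier's fin, 40 mm behind the carrier's origin and 46 mm above its underside (18 mm below the fin's top). The fin is 12 mm thick across the carrier's y.
- screwdriver: Bystander: screwdriver with black handle lying on the bench. Leave alone.
- spool: Bystander: copper-coloured spool, 52 mm across, 40 mm high, origin under its centre. Leave alone.
- flux_bottle: Bystander: white bottle, 48 mm across, 110 mm high, origin under its centre. Leave alone.
- jar: Bystander: glass jar 48 mm across, 50 mm high, on the bench. Leave alone.
- mug: Bystander: white mug, 76 mm across, 85 mm high. Leave alone.
- brush: Bystander: brush lying on the bench. Leave alone.
- parts_bin: Bystander: small open blue bin, 100 x 130 x 50 mm. Leave alone.

How it is judged:
By the outcome, as a careful person would: the job done as asked, in the order asked, and still so for the second after the job is handed in, with the robot touching nothing.
It also fails if it takes over 69 s, if anything falls off the work surface, if the arm or the gripper's body presses on something with over 40 N, if the wrist force passes 120 N, or if a joint passes its speed limit or range.

## Working session

There is one attempt and no reset: what is moved stays moved. The work goes in short steps, Python scripts to look and compute and a tool call to move; the robot and the scene stay as the last step left them, time stands still between calls to the robot, and variables do not carry over. Pictures are saved under pics/ and viewed, at most 10 in all, crops included, and the job is handed in when it is done.

Besides the shell and the picture viewer there is one more tool, called after "Emit:" as name(argument=value, ...) on one line, values as JSON. carry_out: Moves the arm, as the interface text tells. Its arguments: {"type":"object","properties":{"series":{"type":"array","items":{"type":"number"}},"squeeze":{"type":"number"}},"required":["series"]}

```bash
mkdir -p pics; ls
cat > h.py <<'E'
import numpy as np,cv2
from rig import manip
def cam(n,save=None):
    c=manip.read_camera(n)
    if save: cv2.imwrite('pics/'+save,c['image'][:,:,::-1])
    return c
def pts(c):
    K=np.array(c['mtx']);E=np.array(c['extrinsics']);z=c['range_z'].astype(float)
    v,u=np.mgrid[:z.shape[0],:z.shape[1]]
    P=np.stack([(u-K[0,2])/K[0,0]*z,(v-K[1,2])/K[1,1]*z,z],-1)
    W=P@E[:3,:3].T+E[:3,3]
    W[z==0]=np.nan
    return W
E
python3 - <<'E'
from h import *
a=cam('scene');b=cam('top')
cv2.imwrite('pics/a.png',cv2.resize(np.vstack([a['image'],b['image']])[:,:,::-1],None,fx=.78,fy=.78))
o=manip.get_obs();print(o)
for n,c in(('s',a),('t',b)):
    print(n,np.round(c['extrinsics'],3).tolist(),np.round(c['mtx'],1).tolist()); np.savez(f'{n}.npz',**c)
E
```

```text
pics
{'time': 0.1, 'joints': array([ 1.13919165,  0.62922368,  0.03847783,  1.5182021 , -0.02699285,
        0.99627937, -0.01998287]), 'joint_velocities': array([-2.93694515e-04, -2.07208120e-03,  8.17218370e-04, -2.69434636e-03,
       -7.56023459e-04, -8.89637452e-05, -2.01814996e-03]), 'tau': array([ 3.00401167e-03, -5.50783610e+01,  1.14746232e+00, -1.87114942e+01,
       -5.21748501e-02,  1.92711235e-02,  2.51279437e-05]), 'position': array([ 232.31691099, -606.47258593,  204.68716159]), 'tool_rot': array([ 9.83320018e-01,  1.81882125e-01, -1.63571779e-04, -7.79869755e-04]), 'ft_force': array([ 0.3531764 , -0.45551179, -0.55742629]), 'wrist_torque': array([-0.03660106,  0.00363031,  0.04783991]), 'finger_force': 0.0, 'opening': 0.9988529606299744}
s [[0.64, 0.577, -0.507, 1219.033], [0.768, -0.487, 0.416, -544.996], [-0.007, -0.656, -0.755, 1026.026], [0.0, 0.0, 0.0, 1.0]] [[366.1, 0.0, 259.6], [0.0, 366.1, 195.4], [0.0, 0.0, 1.0]]
t [[0.024, -0.978, 0.205, 315.647], [-1.0, -0.023, 0.008, 6.135], [-0.003, -0.205, -0.979, 1362.936], [0.0, 0.0, 0.0, 1.0]] [[397.1, 0.0, 256.4], [0.0, 397.1, 195.3], [0.0, 0.0, 1.0]]
```

View pics/a.png

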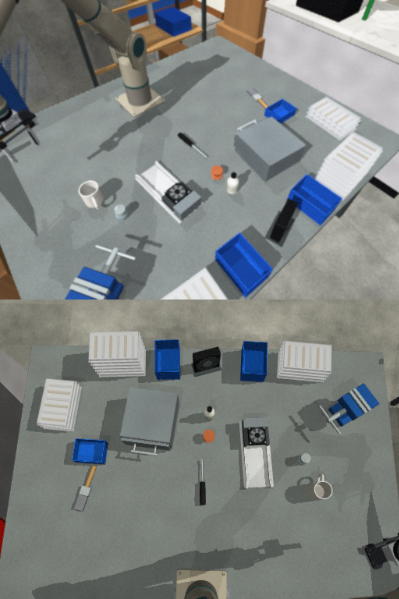

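The picture shows, in the top view (lower half), the grey cabinet at about (150,420) with its handle at (145,453), and the station at about (257,455) with the fan at (257,435). In top-image pixels that is (192,155), (186,197) and (329,200).

Run:
```python
from h import *
c=dict(np.load('t.npz'));W=pts(c);im=c['image']
Z=W[...,2]
def roi(m,u0,u1,v0,v1):
    r=np.zeros_like(m);r[v0:v1,u0:u1]=1;return m&r
def rect(m,n):
    P=W[m][:,:2].astype(np.float32);r=cv2.minAreaRect(P);print(n,m.sum(),np.round(W[m].mean(0),1),[np.round(x,1) for x in r]);print(np.round(cv2.boxPoints(r)).tolist())
rect(roi(abs(Z-112)<6,140,245,100,195),'cabtop')
rect(roi((Z>62)&(Z<90),140,245,180,215),'handle')
rect(roi((Z>56)&(Z<80),300,360,130,210),'fan/box')
m=roi((Z>2.5)&(Z<11),300,360,150,260);rect(m,'plate')
m=roi((Z>11)&(Z<18),300,360,150,260);rect(m,'rails')
print(np.nanmedian(Z[280:300,200:300]))
big=lambda i,u0,u1,v0,v1,f:cv2.resize(i[v0:v1,u0:u1,::-1],None,fx=f,fy=f,interpolation=cv2.INTER_CUBIC)
A=big(im,140,370,140,260,3.4)
cv2.imwrite('pics/b.png',A)
```

```text
cabtop 3974 [732.5 236.1 111.7] [array([727.4, 236.9]), array([211.6, 237.6]), np.float64(83.3)]
[[597.0, 146.0], [833.0, 118.0], [858.0, 328.0], [622.0, 356.0]]
handle 264 [593.7 246.7  77.5] [array([595.5, 243.6]), array([ 65.2, 207.1]), np.float64(3.1)]
[[557.0, 345.0], [568.0, 138.0], [634.0, 142.0], [622.0, 349.0]]
fan/box 906 [ 691.1 -225.2   67.3] [array([ 687.3, -226.5]), array([120.7, 111.3]), np.float64(4.0)]
[[623.0, -175.0], [631.0, -286.0], [751.0, -278.0], [744.0, -167.0]]
plate 2192 [ 543.4 -236.9    5.8] [array([ 579.1, -241.2]), array([389.9, 211.2]), np.float64(0.1)]
[[384.0, -136.0], [384.0, -347.0], [774.0, -346.0], [774.0, -135.0]]
rails 185 [ 543.5 -230.3   14.3] [array([ 589.4, -231.5]), array([288.9, 124.4]), np.float64(4.7)]
[[440.0, -181.0], [451.0, -305.0], [738.0, -282.0], [728.0, -158.0]]
0.4705890559193904
```

View pics/b.png

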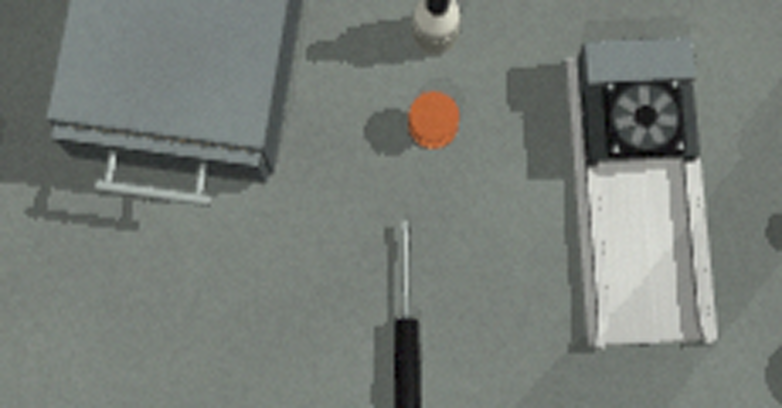

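The crop shows the bar handle from (96,185) to (210,201), the box top with its front edge at v≈80, and the white guide with inner rail edges at about (598,170–340) and (685,165–340).

```bash
cat >> h.py <<'E'
def ray(c,u,v,z):
    K=np.array(c['mtx']);E=np.array(c['extrinsics'])
    d=E[:3,:3]@np.array([(u-K[0,2])/K[0,0],(v-K[1,2])/K[1,1],1]);o=E[:3,3]
    return (o+d*(z-o[2])/d[2])
def need(x,y,z,yaw=None):
    """yaw: world angle (deg) wanted of the tool x axis"""
    from scipy.spatial.transform import Rotation as R
    o=manip.get_obs();r=R.from_quat(o['tool_rot']).as_matrix()
    d=r.T@(np.array([x,y,z])-o['position']);psi=np.degrees(np.arctan2(r[1,0],r[0,0]))
    print('tcp',np.round(o['position'],1),'psi',round(psi,2),'tool shift mm',np.round(d,1),'tilt z',np.round(r[:,2],3),'t',round(o['time'],1))
    if yaw is not None:
        t=(psi-yaw+180)%360-180; print('turn deg',round(t,1),'share',round(t/120,4))
        a=np.radians(yaw);X=np.array([np.cos(a),np.sin(a),0]);Y=np.array([np.sin(a),-np.cos(a),0]);D=np.array([x,y,z])-o['position']
        print('shift after turn',np.round([D@X,D@Y,-D[2]],1))
E
python3 - <<'E'
from h import *
c=dict(np.load('t.npz'))
p=lambda u,v,z:ray(c,140+u/3.4-.35,140+v/3.4-.35,z)
h1=p(97,184,76);h2=p(210,200,76);print('handle',h1,h2,(h1+h2)/2,np.linalg.norm(h1-h2),np.degrees(np.arctan2(*(h2-h1)[[0,1]])))
for n,a in dict(boxF=((588,83,66),(695,79,66)),boxB=((583,42,66),(693,40,66)),railL=((594,168,14),(600,290,14)),railR=((688,165,14),(694,290,14)),near=((597,347,6),(717,342,6))).items():
    A=p(*a[0]);B=p(*a[1]);d=B-A;print(n,A.round(1),B.round(1),np.linalg.norm(d).round(1),np.degrees(np.arctan2(d[1],d[0])).round(1))
m=(h1+h2)/2
need(m[0],m[1],200,83.2)
E
```

```text
handle [583.22481908 308.62491097  76.        ] [569.95025702 197.57640255  76.        ] [576.58753805 253.10065676  76.        ] 111.83910416457309 -173.183299771134
boxF [ 699.8 -171.7   66. ] [ 706.5 -278.5   66. ] 106.9 -86.4
boxB [ 742.5 -166.9   66. ] [ 747.2 -277.3   66. ] 110.5 -87.6
railL [ 624.9 -184.6   14. ] [ 499.4 -189.9   14. ] 125.7 -177.6
railR [ 630.4 -280.8   14. ] [ 501.7 -284.3   14. ] 128.8 -178.5
near [ 442.9 -187.7    6. ] [ 450.8 -307.9    6. ] 120.5 -86.2
tcp [ 232.3 -606.5  204.7] psi 20.96 tool shift mm [ 629.  -679.5    5.7] tilt z [-0.001  0.001 -1.   ] t 0.1
turn deg -62.2 share -0.5187
shift after turn [894.3 240.1   4.7]
```

Emit:
carry_out(series=[0.26,-0.28,0,0,1,0.26,-0.28,0,0,1,0.26,-0.28,0,0,1,0.26,-0.28,0,0,1,0.26,-0.28,0,0,1,0.26,-0.28,0,0,1,0.26,-0.28,0,0,1,0.26,-0.28,0,0,1])

```text
time: 0.77
position: [346.8, -321.5, 205.3]
tool_rot: [0.983, 0.182, -0.0, -0.0]
ft_force: [0.4, 0.2, 0.5]
opening: 1.001
finger_force: 0.0
```

Emit:
carry_out(series=[0.26,-0.28,0,0,0.6,0.26,-0.28,0,0,0.6,0.26,-0.28,0,0,0.6,0.26,-0.28,0,0,0.6,0.26,-0.28,0,0,0.6,0.26,-0.28,0,0,0.6,0.26,-0.28,0,0,0.6,0.26,-0.28,0,0,0.6])

```text
time: 1.43
position: [460.9, -38.0, 205.4]
tool_rot: [0.983, 0.182, -0.0, 0.0]
ft_force: [1.3, -0.7, 0.5]
opening: 0.601
finger_force: 0.0
```

Emit:
carry_out(series=[0.26,-0.28,0,0,0.3,0.26,-0.28,0,0,0.3,0.26,-0.28,0,0,0.3,0.26,-0.28,0,0,0.3,0.26,-0.28,0,0,0.3,0,0,0,-0.058,0.3,0,0,0,-0.058,0.3,0,0,0,-0.058,0.3])

```text
time: 2.1
position: [531.7, 138.5, 204.9]
tool_rot: [0.933, 0.361, -0.001, -0.0]
ft_force: [0.8, -0.2, -0.8]
opening: 0.301
finger_force: 0.0
```

Emit:
carry_out(series=[0,0,0,-0.058,0.3,0,0,0,-0.058,0.3,0,0,0,-0.058,0.3,0,0,0,-0.058,0.3,0,0,0,-0.058,0.3,0,0,0,-0.058,0.3,0,0,0,0,0.3,0,0,0,0,0.3])

```text
time: 2.77
position: [531.9, 137.2, 205.2]
tool_rot: [0.747, 0.665, -0.0, -0.0]
ft_force: [0.6, 0.1, -1.4]
opening: 0.304
finger_force: 0.0
```

Run:
```python
from h import *
need(576.6,253.1,200,83.2)
```

```text
tcp [531.9 137.2 205.2] psi 83.39 tool shift mm [120.3  31.    5.2] tilt z [-0.001  0.    -1.   ] t 2.8
turn deg 0.2 share 0.0016
shift after turn [120.4  30.7   5.2]
```

Emit:
carry_out(series=[0.3,0.08,0,0,0.3,0.3,0.08,0,0,0.3,0.3,0.08,0,0,0.3,0.3,0.07,0.05,0,0.3,0,0,0,0,0.3,0,0,0,0,0.3])

```text
time: 3.27
position: [575.6, 255.2, 199.7]
tool_rot: [0.745, 0.667, -0.0, -0.001]
ft_force: [0.5, -1.6, 0.1]
opening: 0.3
finger_force: 0.0
```

Run:
```python
from h import *
c=cam('wrist','w1.png');np.savez('w.npz',**c);W=pts(c)
need(576.6,253.1,55)
Z=W[...,2];m=(Z>68)&(Z<84)&(W[...,0]<598)&(W[...,0]>520)&(abs(W[...,1]-250)<90)
P=W[m];print(m.sum(),P.mean(0),cv2.minAreaRect(P[:,:2].astype(np.float32)))
q=P[(P[:,2]>76)]; 
for y in range(200,310,15):
    s=P[abs(P[:,1]-y)<4]; 
    if len(s): print(y,np.percentile(s[:,0],[5,50,95]).round(1),s[:,2].max().round(1))
```

```text
tcp [575.8 253.2 199.9] psi 83.54 tool shift mm [  0.2   1.  144.9] tilt z [-0.001 -0.001 -1.   ] t 3.3
1175 [580.8196925  258.99124943  77.48626358] ((586.5028686523438, 257.0428466796875), (114.05960083007812, 24.963361740112305), 83.52299499511719)
200 [570.7 573.5 577.6] 79.4
215 [570.  580.5 592.8] 81.4
230 [571.  575.6 581. ] 79.7
245 [572.7 577.6 582.6] 79.6
260 [574.3 579.  584.1] 80.2
275 [576.1 581.3 586.8] 80.0
290 [577.8 583.1 588.3] 80.1
305 [580.5 586.7 595.8] 80.1
```

View pics/w1.png

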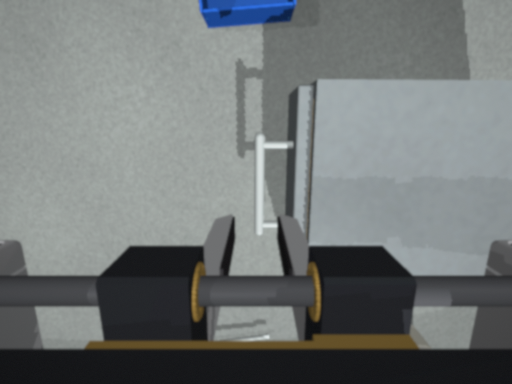

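The wrist image shows the bar from (260,138) to (260,232), with the fingers straddling its line at u≈258. It agrees with the top view to 2 mm, so I'm descending.

Emit:
carry_out(series=[0,0.025,0.3,0,0.3,0,0,0.3,0,0.3,0,0,0.3,0,0.3,0,0,0.3,0,0.3,0,0,0.25,0,0.3,0,0,0,0,0.3])

```text
time: 3.82
position: [575.4, 248.6, 50.9]
tool_rot: [0.747, 0.665, -0.005, -0.001]
ft_force: [-1.4, 0.5, 0.1]
opening: 0.304
finger_force: 0.0
```

Emit:
carry_out(series=[0,0,0,0,0,0,0,0,0,0,0,0,0,0,0,0,0,0,0,0], squeeze=40)

```text
time: 4.15
position: [579.0, 253.2, 57.6]
tool_rot: [0.746, 0.666, 0.001, 0.0]
ft_force: [-3.3, -0.5, 5.7]
opening: 0.101
finger_force: 40.0
```

Gripped (opening 0.1 ≈ 9.5 mm, the bar is 11 mm thick). Now pulling.

Emit:
carry_out(series=[0,-0.1,0,0,0,0,-0.2,0,0,0,0,-0.2,0,0,0,0,-0.2,0,0,0,0,-0.2,0,0,0,0,-0.2,0,0,0,0,-0.2,0,0,0,0,0,0,0,0])

```text
time: 4.82
position: [446.5, 268.6, 57.5]
tool_rot: [0.744, 0.668, 0.0, -0.0]
ft_force: [-1.7, -1.3, 6.8]
opening: 0.105
finger_force: 40.0
```

Emit:
carry_out(series=[0,-0.1,0,0,0,0,-0.1,0,0,0,0,-0.1,0,0,0,0,-0.05,0,0,0,0,0,0,0,0,0,0,0,0,0])

```text
time: 5.32
position: [418.5, 272.0, 57.5]
tool_rot: [0.746, 0.666, 0.003, 0.001]
ft_force: [2.1, -2.2, 7.3]
opening: 0.107
finger_force: 40.0
```

Run:
```python
from h import *
o=manip.get_obs();print(o['position'],np.linalg.norm(o['position'][:2]-[579,253.2]),o['ft_force'],o['opening'],o['tool_rot'])
```

```text
[418.4569523  271.98311717  57.46751795] 161.63810087601584 [ 2.12307709 -2.19840719  7.3081064 ] 0.10724097119407724 [0.74592358 0.66602203 0.00331317 0.00130097]
```

Emit:
carry_out(series=[0,-0.06,0,0,0,0,-0.06,0,0,0,0,0,0,0,0,0,0,0,0,0])

```text
time: 5.65
position: [418.5, 272.2, 57.6]
tool_rot: [0.748, 0.663, 0.01, 0.005]
ft_force: [29.3, -6.9, -12.6]
opening: 0.107
finger_force: 40.0
```

It's at the stop: the force rises with no further motion. Relaxing, releasing and rising straight up.

Emit:
carry_out(series=[0,0.12,0,0,0,0,0,0,0,0,0,0,0,0,0.3,0,0,0,0,0.3,0,0,0,0,0.3,0,0,-0.2,0,0.3,0,0,-0.3,0,0.3,0,0,-0.4,0,0.3])

```text
time: 6.32
position: [412.6, 270.3, 144.6]
tool_rot: [0.745, 0.667, -0.003, -0.001]
ft_force: [0.9, 0.4, -0.1]
opening: 0.303
finger_force: 0.0
```

Emit:
carry_out(series=[0,0,-0.4,0,0.3,0,0,-0.4,0,0.3,-0.3,0,0,0,0.3,-0.3,0,0,0,0.3,-0.3,0,0,0,0.3,-0.3,0,0,0,0.3,0,0,0,0,0.3,0,0,0,0,0.3])

```text
time: 6.98
position: [401.1, 150.8, 225.6]
tool_rot: [0.746, 0.665, -0.0, 0.0]
ft_force: [-0.4, 0.7, 0.2]
opening: 0.303
finger_force: 0.0
```

Run:
```python
from h import *
b=cam('top');w=cam('wrist');np.savez('t2.npz',**b);np.savez('w.npz',**w)
A=cv2.resize(b['image'][130:290,110:270],(384,384),interpolation=cv2.INTER_CUBIC)
cv2.imwrite('pics/c.png',np.hstack([A,cv2.resize(w['image'],(400,384))])[:,:,::-1])
print(manip.get_obs()['position'])
W=pts(b);W2=pts(w)
for n,W in(('t',W),('w',W2)):
    Z=W[...,2]; m=(Z>78)&(Z<97)&(W[...,0]<610)&(W[...,0]>455)&(abs(W[...,1]-265)<75)
    l,k,s,ce=cv2.connectedComponentsWithStats(m.astype(np.uint8))
    for i in range(1,l):
        if s[i,4]>15:
            P=W[k==i];r=cv2.minAreaRect(P[:,:2].astype(np.float32));print(n,s[i].tolist(),P.mean(0).round(1),[np.round(x,1) for x in r])
```

```text
[401.55007924 153.17377932 225.655972  ]
t [158, 185, 3, 10, 21] [596.3 337.7  87. ] [array([594.2, 338.3]), array([ 4.4, 31.5]), np.float64(86.2)]
w [292, 0, 5, 62, 160] [458.5 308.1  88.6] [array([458.3, 308.2]), array([58.3,  1.7]), np.float64(84.2)]
w [306, 0, 11, 147, 676] [472.1 265.1  89.6] [array([470.9, 261.1]), array([142.6,   6.9]), np.float64(83.3)]
w [329, 52, 42, 16, 573] [513.2 273.9  87.5] [array([514.2, 274.4]), array([12.5, 40.1]), np.float64(81.5)]
```

View pics/c.png

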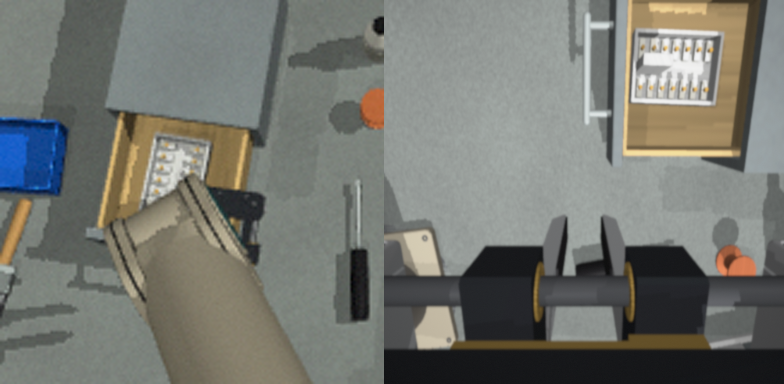

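The left view shows the open drawer with the carrier in it at about (178,175). The right (wrist) view shows the tray at (632–720, 30–105) with the fin towards the handle side, so the nose points into the unit (+x), at a yaw of about -8.5°.

Emit:
carry_out(series=[0,0,0,0.059,0.4,0,0,0,0.059,0.4,0,0,0,0.059,0.4,0,0,0,0.059,0.4,0,0,0,0.059,0.4,0,0,0,0.059,0.4,0,0,0,0.059,0.4,0,0,0,0.059,0.4])

```text
time: 7.75
position: [401.4, 154.0, 225.4]
tool_rot: [0.973, 0.232, 0.0, -0.0]
ft_force: [0.5, -0.2, 0.9]
opening: 0.401
finger_force: 0.0
```

Emit:
carry_out(series=[0,0,0,0.059,0.4,0,0,0,0.059,0.4,0,0,0,0.059,0.4,0,0,0,0.059,0.4,0,0,0,0.059,0.4,0,0,0,0,0.4,0,0,0,0,0.4])

```text
time: 8.33
position: [401.3, 153.6, 225.4]
tool_rot: [0.998, -0.071, 0.0, -0.0]
ft_force: [0.2, 0.1, 0.5]
opening: 0.399
finger_force: 0.0
```

Run:
```python
from h import *
need(514.2,274.4,160,-8.5);print(manip.get_obs()['joints'])
w=dict(np.load('w.npz'));W=pts(w);Z=W[...,2];m=(Z>44)&(Z<54)&(W[...,0]<640)&(W[...,0]>470)&(abs(W[...,1]-265)<70)
m=cv2.morphologyEx(m.astype(np.uint8),cv2.MORPH_OPEN,np.ones((2,2)))>0
print(m.sum(),cv2.minAreaRect(W[m][:,:2].astype(np.float32)), np.percentile(W[m][:,:2],[2,98],axis=0))
```

```text
tcp [401.3 153.6 225.4] psi -8.09 tool shift mm [  94.7 -135.5   65.4] tilt z [ 0.  0. -1.] t 8.3
turn deg 0.4 share 0.0034
shift after turn [  93.8 -136.2   65.4]
[-0.44342236  0.28903436  0.01636679  2.07047325 -0.00687014  0.78201534
 -2.13480131]
1688 ((561.9486694335938, 268.7188415527344), (80.735107421875, 143.78309631347656), 82.2908706665039) [[nan nan]
 [nan nan]]
```

Emit:
carry_out(series=[0.24,-0.34,0,0.003,0.4,0.24,-0.34,0,0,0.4,0.23,-0.34,0,0,0.4,0.23,-0.34,0,0,0.4,0,0,0.3,0,0.4,0,0,0.3,0,0.4,0,0,0,0,0.4,0,0,0,0,0.4])

```text
time: 9.0
position: [513.6, 272.1, 164.2]
tool_rot: [0.997, -0.075, -0.002, 0.001]
ft_force: [0.4, -0.6, 0.1]
opening: 0.399
finger_force: 0.0
```

Run:
```python
from h import *
w=cam('wrist','w2.png');W=pts(w);Z=W[...,2]
m=(Z>80)&(Z<95)&(abs(W[...,0]-514)<35)&(abs(W[...,1]-274)<25)
P=W[m];print(m.sum(),P.mean(0) if len(P) else '',cv2.minAreaRect(P[:,:2].astype(np.float32)) if len(P)>3 else '')
need(514.2,274.8,55,-8.3)
```

```text
564 [515.62080043 274.44928284  88.27393404] ((504.9311218261719, 278.2903137207031), (19.514799118041992, 63.205841064453125), 68.71196746826172)
tcp [514.8 272.5 165.8] psi -8.69 tool shift mm [ -0.9  -2.2 110.8] tilt z [-0.001 -0.    -1.   ] t 9.1
turn deg -0.4 share -0.0033
shift after turn [ -0.9  -2.2 110.8]
```

View pics/w2.png

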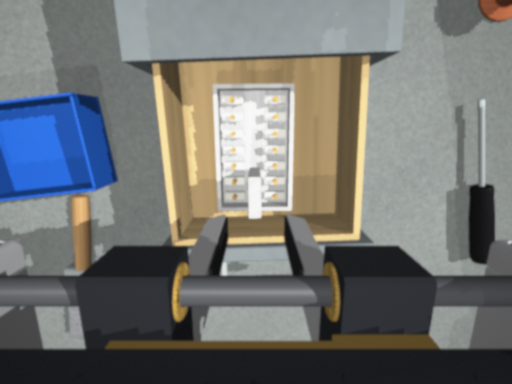

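The fin, at (255,195), lies centred between the fingers, with the nose up in the image. Descending and gripping.

Emit:
carry_out(series=[0,-0.02,0.3,0,0.4,0,0,0.3,0,0.4,0,0,0.25,0,0.4,0,0,0.15,0,0.4,0,0,0.1,0,0.4,0,0,0,0,0.4,0,0,0,0,0.4])

```text
time: 9.63
position: [516.3, 274.7, 56.9]
tool_rot: [0.997, -0.077, 0.001, -0.001]
ft_force: [-0.7, 0.2, 0.3]
opening: 0.398
finger_force: 0.0
```

Emit:
carry_out(series=[0,0,0,0,0,0,0,0,0,0,0,0,0,0,0,0,0,0,0,0,0,0,0,0,0], squeeze=40)

```text
time: 10.05
position: [515.5, 274.1, 56.2]
tool_rot: [0.997, -0.077, 0.0, -0.0]
ft_force: [-1.2, -1.4, 5.1]
opening: 0.128
finger_force: 40.0
```

Emit:
carry_out(series=[0,0,-0.1,0,0,0,0,-0.2,0,0,0,0,-0.25,0,0,0,0,-0.25,0,0,0,0,-0.25,0,0,0,0,-0.15,0,0,0,0,0,0,0,0,0,0,0,0])

```text
time: 10.72
position: [515.2, 274.4, 176.1]
tool_rot: [0.997, -0.077, 0.0, -0.0]
ft_force: [0.4, 0.0, -2.2]
opening: 0.127
finger_force: 40.0
```

Run:
```python
from h import *
need(520,-230,150,3.5);o=manip.get_obs();print(o['joints'],o['ft_force'],o['finger_force'],o['opening'])
b=cam('top');W=pts(b);np.savez('t3.npz',**b)
Z=W[...,2]
# rails & stop from open view
m=(Z>62)&(Z<69);m[:, :305]=0;m[:,365:]=0;m[:140]=0;m[170:]=0
P=W[m];print('box',cv2.minAreaRect(P[:,:2].astype(np.float32)))
```

```text
tcp [515.2 274.4 176.1] psi -8.79 tool shift mm [ 81.8 497.8  25.7] tilt z [ 0.001  0.001 -1.   ] t 10.7
turn deg -12.3 share -0.1025
shift after turn [-26.1 503.8  26.1]
[-0.5430531   0.56526216  0.00881786  1.74185973 -0.00656189  0.83331177
 -2.25548861] [ 0.40891148  0.03930668 -2.18728366] 39.999101758003235 0.12700859469277356
box ((715.4992065429688, -224.59603881835938), (64.90602111816406, 109.80193328857422), 1.3550937175750732)
```

Emit:
carry_out(series=[0,0.35,0,-0.026,0,0,0.35,0,-0.026,0,0,0.35,0,-0.026,0,0,0.35,0,-0.026,0,0,0.35,0,0,0,0,0.35,0,0,0,0,0.35,0,0,0,0,0.35,0,0,0])

```text
time: 11.43
position: [512.6, -6.6, 173.9]
tool_rot: [0.999, 0.032, -0.002, -0.0]
ft_force: [1.3, 0.2, -2.7]
opening: 0.124
finger_force: 40.0
```

Emit:
carry_out(series=[0,0.35,0,0,0,0,0.35,0,0,0,-0.2,0.35,0,0,0,-0.2,0.2,0,0,0,-0.2,0.1,0,0,0,0,0,0,0,0,0,0,0,0,0,0,0,0,0,0])

```text
time: 12.1
position: [463.1, -142.7, 174.7]
tool_rot: [0.999, 0.032, -0.0, -0.0]
ft_force: [-0.2, -0.6, -1.5]
opening: 0.125
finger_force: 40.0
```

Run:
```python
from h import *
need(503.4,-239,150,3.5);o=manip.get_obs();print(o['finger_force'],o['opening'])
w=cam('wrist','w3.png');np.savez('w3.npz',**w)
```

```text
tcp [ 463.1 -142.7  174.7] psi 3.72 tool shift mm [34.  98.8 24.6] tilt z [-0.001  0.001 -1.   ] t 12.1
turn deg 0.2 share 0.0018
shift after turn [34.3 98.6 24.7]
39.99933958053589 0.12467168422821473
```

View pics/w3.png

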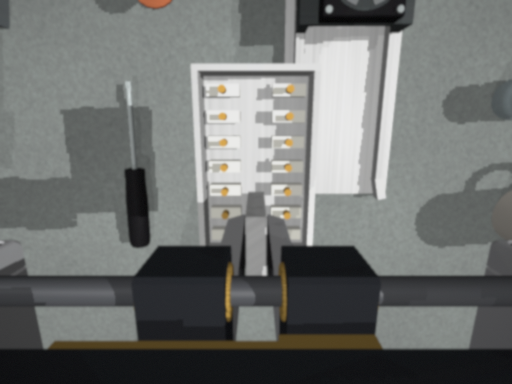

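The wrist image shows the carrier held level. The right rail runs (393,30)–(380,195), the left rail (291,0)–(291,65), and the bridge front is at v≈27.

Run:
```python
from h import *
w=dict(np.load('w3.npz'));W=pts(w)
K=w['mtx']
Z=W[...,2]
m=(Z>14)&(Z<23)
for v in list(range(5,65,10))+list(range(65,200,15)):
    r=[(u,*W[v,u].round(0)) for u in range(280,415) if 3<Z[v,u]<200]
    # runs of similar height
    z=np.array([x[3] for x in r]);u=np.array([x[0] for x in r]);P=np.array([x[1:3] for x in r])
    br=np.where((abs(np.diff(z))>4)|(np.diff(u)>1))[0]
    s=0;out=[]
    for b in list(br)+[len(u)-1]:
        if b-s>=3: out.append(f"u{u[s]}-{u[b]} z{np.median(z[s:b+1]):.0f} x{P[s:b+1,0].mean():.0f} y{P[s,1]:.0f}..{P[b,1]:.0f}")
        s=b+1
    print(v,out)
```

```text
5 ['u285-294 z5 x658 y-161..-171', 'u299-318 z48 x644 y-172..-190', 'u320-331 z68 x638 y-190..-198', 'u333-404 z68 x640 y-200..-263', 'u405-414 z48 x650 y-272..-282']
15 ['u285-294 z5 x649 y-162..-172', 'u299-304 z47 x636 y-173..-177', 'u306-319 z48 x636 y-179..-190', 'u321-329 z66 x630 y-190..-197', 'u331-403 z67 x633 y-199..-264', 'u404-413 z47 x642 y-273..-282']
25 ['u285-294 z6 x639 y-163..-172', 'u298-409 z42 x632 y-173..-282']
35 ['u288-293 z6 x629 y-167..-173', 'u295-304 z20 x626 y-173..-183', 'u305-397 z5 x633 y-186..-282', 'u398-401 z5 x637 y-290..-293']
45 ['u285-293 z5 x619 y-165..-173', 'u295-303 z20 x616 y-174..-183', 'u304-396 z6 x623 y-186..-283', 'u397-400 z5 x627 y-290..-294']
55 ['u284-293 z5 x609 y-164..-175', 'u295-303 z20 x606 y-175..-184', 'u304-350 z6 x611 y-187..-239', 'u352-382 z5 x614 y-241..-275', 'u383-395 z19 x613 y-274..-283']
65 ['u280-320 z167 x568 y-150..-174', 'u321-353 z5 x602 y-208..-244', 'u355-371 z5 x603 y-246..-264', 'u373-394 z13 x603 y-266..-284']
80 ['u280-291 z147 x561 y-152..-159', 'u293-320 z148 x561 y-161..-175', 'u321-392 z6 x587 y-209.
[... 471 characters left out ...]
x521 y-155..-158', 'u285-291 z163 x522 y-158..-161', 'u292-303 z156 x522 y-163..-170', 'u309-316 z166 x523 y-174..-177', 'u317-386 z6 x519 y-212..-289']
155 ['u280-307 z147 x511 y-156..-175', 'u308-316 z166 x514 y-175..-179', 'u317-355 z6 x500 y-215..-261', 'u357-373 z6 x502 y-263..-283', 'u374-385 z19 x504 y-282..-292']
170 ['u280-285 z156 x501 y-157..-160', 'u286-290 z163 x502 y-160..-163', 'u291-302 z156 x501 y-164..-172', 'u303-315 z166 x503 y-174..-179', 'u316-372 z5 x482 y-216..-283', 'u373-383 z20 x486 y-282..-292']
185 ['u280-301 z156 x490 y-157..-172', 'u302-306 z149 x490 y-175..-176', 'u307-314 z166 x493 y-176..-179', 'u315-373 z5 x463 y-217..-287', 'u374-383 z19 x468 y-286..-295']
```

Emit:
carry_out(series=[0.12,0.32,0,0,0,0.11,0.32,0,0,0,0.11,0.32,0,0,0,0,0,0.3,0,0,0,0,0.3,0,0,0,0,0.3,0,0,0,0,0.15,0,0,0,0,0,0,0])

```text
time: 12.82
position: [501.3, -234.5, 66.5]
tool_rot: [0.999, 0.033, -0.003, -0.002]
ft_force: [-0.5, 0.4, -1.8]
opening: 0.123
finger_force: 40.0
```

Run:
```python
from h import *
w=cam('wrist','w4.png');np.savez('w4.npz',**w)
need(503.4,-235.9,37.5,3.7);o=manip.get_obs();print(o['ft_force'])
W=pts(w);Z=W[...,2]
for v in range(20,210,12):
    r=Z[v];out=[]
    u=np.arange(512);ok=(r>10)&(r<80)&(W[v,:,1]<-150)&(W[v,:,1]>-320)
    z=r[ok];uu=u[ok];Y=W[v,ok,1];X=W[v,ok,0];s=0
    for b in list(np.where((abs(np.diff(z))>4)|(np.diff(uu)>1))[0])+[len(uu)-1]:
        if b-s>=4: out.append(f"u{uu[s]}-{uu[b]} z{np.median(z[s:b+1]):.0f} x{X[s:b+1].mean():.0f} y{Y[s]:.0f}..{Y[b]:.0f}")
        s=b+1
    print(v,out)
```

```text
tcp [ 502.6 -235.3   68.6] psi 3.8 tool shift mm [ 0.8  0.8 31.1] tilt z [-0.003  0.002 -1.   ] t 12.9
turn deg 0.1 share 0.0009
shift after turn [ 0.7  0.7 31.1]
[ 0.0499146  -0.06811031 -1.94391685]
20 ['u173-348 z48 x632 y-173..-283']
32 ['u182-197 z26 x628 y-173..-183', 'u324-338 z24 x635 y-273..-283']
44 ['u185-200 z19 x622 y-174..-184', 'u322-335 z20 x629 y-273..-283']
56 ['u186-199 z19 x614 y-175..-184', 'u321-334 z20 x621 y-274..-283']
68 ['u194-222 z58 x601 y-189..-206', 'u224-320 z58 x603 y-207..-266', 'u321-334 z19 x613 y-275..-284']
80 ['u191-201 z57 x594 y-187..-191', 'u202-311 z38 x598 y-191..-263', 'u312-319 z58 x598 y-263..-266', 'u320-333 z19 x604 y-275..-285']
92 ['u192-199 z58 x586 y-188..-192', 'u206-219 z47 x588 y-195..-203', 'u220-239 z47 x588 y-205..-217', 'u240-271 z38 x590 y-217..-238', 'u272-286 z47 x591 y-238..-248', 'u287-291 z52 x591 y-248..-250', 'u292-305 z47 x591 y-252..-260', 'u312-319 z58 x591 y-263..-267', 'u320-332 z19 x596 y-276..-285']
104 ['u192-201 z58 x579 y-188..-192', 'u204-307 z38 x583 y-192..-264', 'u312-318 z58 x584 y-264..-268', 'u319-33
[... 1245 characters left out ...]
89 z54 x544 y-251..-253', 'u290-302 z47 x544 y-255..-263', 'u307-315 z58 x546 y-267..-270', 'u316-328 z19 x541 y-280..-289']
176 ['u196-202 z59 x533 y-191..-195', 'u210-305 z39 x532 y-198..-267', 'u309-315 z58 x538 y-267..-271', 'u316-327 z19 x531 y-281..-289']
188 ['u197-203 z58 x525 y-192..-196', 'u210-221 z48 x523 y-199..-207', 'u222-240 z48 x524 y-209..-221', 'u241-270 z39 x523 y-221..-243', 'u271-301 z48 x526 y-243..-264', 'u305-314 z58 x529 y-268..-271', 'u315-327 z19 x522 y-281..-291']
200 ['u197-204 z59 x516 y-192..-196', 'u205-246 z39 x512 y-196..-225', 'u247-264 z65 x521 y-227..-238', 'u265-303 z39 x515 y-240..-268', 'u306-313 z58 x521 y-268..-272', 'u314-326 z19 x511 y-281..-291']
```

View pics/w4.png

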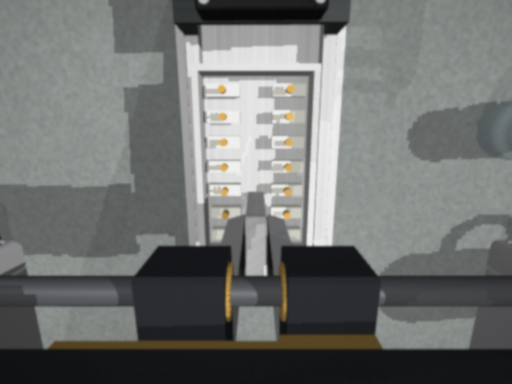

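The image shows the carrier's nose end at v≈68 between the rails (inner edges u≈200 and 322), short of the bridge at v≈27. It sits about 3 mm left of centre, so I'm correcting that and lowering.

Emit:
carry_out(series=[0,0.03,0.1,0,0,0,0,0.1,0,0,0,0,0.05,0,0,0,0,0.03,0,0,0,0,0.02,0,0,0,0,0.02,0,0,0,0,0,0,0,0,0,0,0,0])

```text
time: 13.53
position: [503.4, -240.1, 38.7]
tool_rot: [0.999, 0.032, 0.0, 0.0]
ft_force: [-0.6, -0.1, -2.5]
opening: 0.124
finger_force: 40.0
```

Run:
```python
from h import *
need(598.2,-232.5,37.5,3.9);o=manip.get_obs();print(o['ft_force'],o['wrist_torque'])
```

```text
tcp [ 503.4 -240.1   38.7] psi 3.68 tool shift mm [95.1 -1.5  1.3] tilt z [ 0. -0. -1.] t 13.5
turn deg -0.2 share -0.0019
shift after turn [95.1 -1.2  1.2]
[-0.56016033 -0.11799642 -2.51301714] [0.0423631  0.06912789 0.00962845]
```

Emit:
carry_out(series=[0,-0.01,0.015,0,0,0,0,0.01,0,0,0,0,0,0,0,0,0,0,0,0])

```text
time: 13.87
position: [503.6, -239.3, 37.2]
tool_rot: [0.999, 0.032, 0.001, 0.0]
ft_force: [-1.4, 0.4, 6.5]
opening: 0.126
finger_force: 40.0
```

Emit:
carry_out(series=[0.08,0,0,0,0,0.1,0,0,0,0,0.1,0,0,0,0,0.1,0,0,0,0,0,0,0,0,0,0,0,0,0,0])

```text
time: 14.37
position: [540.4, -237.2, 37.1]
tool_rot: [0.999, 0.032, -0.001, 0.0]
ft_force: [-2.9, -1.3, 7.7]
opening: 0.124
finger_force: 40.0
```

Emit:
carry_out(series=[0.1,0,0,0,0,0.1,0,0,0,0,0.1,0,0,0,0,0.1,0,0,0,0,0.05,0,0,0,0,0,0,0,0,0])

```text
time: 14.87
position: [584.1, -234.6, 37.1]
tool_rot: [0.999, 0.032, -0.002, 0.0]
ft_force: [-4.9, -0.2, 9.6]
opening: 0.125
finger_force: 40.0
```

Emit:
carry_out(series=[0.03,0,0,0,0,0.03,0,0,0,0,0.02,0,0,0,0,0.02,0,0,0,0,0,0,0,0,0])

```text
time: 15.28
position: [592.2, -234.2, 37.1]
tool_rot: [0.999, 0.031, -0.003, 0.0]
ft_force: [-8.1, -0.2, 11.1]
opening: 0.123
finger_force: 40.0
```

Emit:
carry_out(series=[0.03,0,0,0,0,0.03,0,0,0,0,0,0,0,0,0,0,0,0,0,0])

```text
time: 15.62
position: [599.1, -233.9, 37.1]
tool_rot: [0.999, 0.032, -0.002, 0.0]
ft_force: [-6.0, -0.4, 10.2]
opening: 0.126
finger_force: 40.0
```

Emit:
carry_out(series=[0.03,0,0,0,0,0.02,0,0,0,0,0,0,0,0,0,0,0,0,0,0])

```text
time: 15.95
position: [602.6, -233.7, 37.1]
tool_rot: [1.0, 0.031, -0.004, 0.0]
ft_force: [-10.6, -0.1, 12.8]
opening: 0.124
finger_force: 40.0
```

Emit:
carry_out(series=[0.03,0,0,0,0,0.03,0,0,0,0,0,0,0,0,0,0,0,0,0,0])

```text
time: 16.28
position: [603.2, -233.6, 36.9]
tool_rot: [0.999, 0.031, -0.009, -0.0]
ft_force: [-20.4, 0.5, 19.5]
opening: 0.125
finger_force: 40.0
```

The nose is against the stop: force 20 N with no advance. Easing off most of the press, then releasing.

Emit:
carry_out(series=[-0.04,0,-0.01,0,0,-0.02,0,-0.01,0,0,0,0,0,0,0,0,0,0,0,0.15,0,0,0,0,0.2,0,0,0,0,0.25,0,0,0,0,0.3,0,0,0,0,0.3])

```text
time: 16.95
position: [607.9, -232.0, 38.3]
tool_rot: [0.999, 0.032, 0.001, -0.0]
ft_force: [0.5, -0.5, 0.4]
opening: 0.294
finger_force: 0.0
```

Run:
```python
from h import *
o=manip.get_obs();print({k:o[k] for k in('position','ft_force','opening','finger_force')})
w=cam('wrist','w5.png')
```

```text
{'position': array([ 607.89796601, -232.04653397,   38.28073711]), 'ft_force': array([ 0.53819975, -0.5394996 ,  0.39356843]), 'opening': 0.29425321567513274, 'finger_force': 0.0}
```

View pics/w5.png

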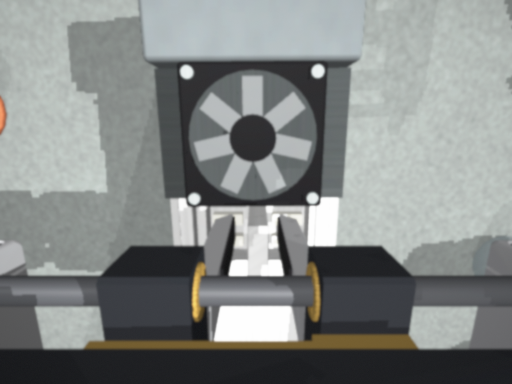

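The image shows the fin between the open fingers, in front of the fan bridge (front edge v≈200). Rising.

Emit:
carry_out(series=[0,0,-0.1,0,0.3,0,0,-0.2,0,0.3,0,0,-0.3,0,0.3,0,0,-0.4,0,0.3,0,0,-0.4,0,0.3,-0.2,0,-0.3,0,0.3,-0.3,0,0,0,0.3,-0.3,0,0,0,0.3])

```text
time: 17.67
position: [528.4, -237.8, 211.2]
tool_rot: [0.999, 0.033, 0.003, 0.001]
ft_force: [-1.1, -0.1, -0.9]
opening: 0.296
finger_force: 0.0
```

Emit:
carry_out(series=[-0.2,0,0,0,0.3,0,0,0,0,0.3,0,0,0,0,0.3,0,0,0,0,0.3])

```text
time: 18.0
position: [508.4, -238.7, 208.8]
tool_rot: [0.999, 0.032, 0.001, 0.0]
ft_force: [0.3, 0.1, -0.3]
opening: 0.301
finger_force: 0.0
```

Run:
```python
from h import *
w=cam('wrist');b=cam('scene');s=cam('top')
cv2.imwrite('pics/f.png',np.hstack([cv2.resize(w['image'],(400,300)),cv2.resize(b['image'][60:340,130:480],(400,300))])[:,:,::-1])
W=pts(w);Z=W[...,2]
def r(m,n):
    P=W[m];print(n,m.sum(),P.mean(0).round(1),cv2.minAreaRect(P[:,:2].astype(np.float32)))
r((Z>62)&(Z<78)&(abs(W[...,0]-603)<24)&(abs(W[...,1]+233)<15),'fin')
m=(Z>27)&(Z<34)&(abs(W[...,0]-600)<60)&(abs(W[...,1]+233)<43);r(m,'rim')
B=(Z>61)&(Z<70)&(W[...,0]>695)&(abs(W[...,1]+225)<45)
for y in(-250,-235,-220,-205):
    q=W[B&(abs(W[...,1]-y)<4)]; print('boxfront',y,np.percentile(q[:,0],[1,5,50]).round(1) if len(q) else '')
T=pts(s);Zt=T[...,2];h=(Zt>70)&(Zt<85)&(T[...,0]<440)&(T[...,0]>385)&(abs(T[...,1]-272)<65);print('handle',T[h].mean(0))
```

```text
fin 426 [ 602.2 -232.2   69.4] ((602.0859985351562, -232.1980438232422), (39.11912155151367, 10.905912399291992), 3.6675631999969482)
rim 526 [ 597.1 -232.9   29.4] ((605.653564453125, -234.42726135253906), (56.55717086791992, 84.59024047851562), 3.5072638988494873)
boxfront -250 [695.1 695.2 696.7]
boxfront -235 [695.  695.1 696.2]
boxfront -220 [695.3 695.3 695.9]
boxfront -205 [695.1 695.1 695.3]
handle [418.84908549 270.43013038  78.72108217]
```

View pics/f.png

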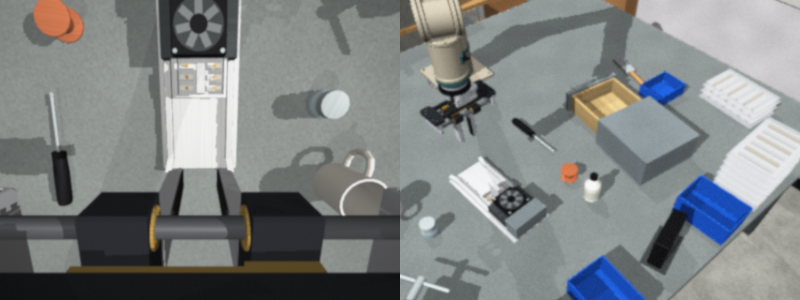

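The left view shows the carrier under the bridge with its fin in front of it. The right view shows the drawer open and the bystanders in place. The fin, measured at x=602, puts the nose at the stop to within 1 mm of the pressed position.

```bash
python3 -c "
from rig import manip
print(manip.hand_in())"
```

```text
the job is handed in; nothing more can be done
None
```

The drawer is open at its stop, and the carrier is released under the fan bridge with its nose against the end stop; the job was handed in at about 18 s, and no verdict came back.

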